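# Drain a washed carburettor: bowl on the chute, throttle held open

### The job

The carburettor has been washed and is clamped over the drain chute to run dry. Set its float bowl, mouth down as it lies now, flat on the ribs of the chute below the carburettor and let go of it; then press the throttle lever down against its return spring to its full-open stop, firmly but without straining the lever against the stop, and finish still holding it there so that the bore drains. Leave the other small parts on the counter where they lie.

Things in the scene. Friction and masses are not known exactly. Their poses are not given: they have to be found in the camera images.
- bowl_center (a point): Centre (18 mm above its rim) of the loose float bowl: grey cast cup, 75 to 155 g, lying mouth down on the counter in the row of small parts, at any yaw. 36 mm high plus a 3 mm drain screw. Rim flange 60 x 50 mm, 5 mm high (8 mm at the corner bosses); above it upright walls, 48 mm along its x, 40 mm along its y. z points up, from the mouth to the drain screw.
- chute_bed: Fixed steel chute, 280 mm long, 120 mm between side walls. Origin: mid-length, mid-width, in the plane of the tops of its five lengthwise ribs, on which things rest. y points UP the slope (12 degrees) to the carburettor, z square to the bed, upwards. Bed from y = -140 (mouth) to +140 mm; the carburettor hangs over it from y = +25 mm up. Side walls 11 mm above the ribs.
- throttle_shaft (a point): Fixed point on the throttle shaft's axis, beside the carburettor, 57 mm from its bore axis and 211 mm above the counter. x: shaft axis, level, pointing away from the carburettor; z up; y level, the chute's uphill direction. The carburettor's top is 24 mm above this point and 34 mm to -x; nothing stands higher near it.
- throttle_pin (a point): Middle of the steel cross pin on the throttle lever's end: 8 mm thick, 20 mm free, along x of throttle_shaft, 38 mm from the shaft axis. At rest 27 mm to -y of the shaft and 27 mm above it; pressed from above it swings down about the shaft to 33 mm to -y and 20 mm below it at the full-open stop. It takes 4 N at first, 7 N at the stop; let go, it springs back.
- throttle (a joint): Angle of the throttle lever in rad: 0 closed (at rest), 1.33 at the full-open stop.
- float_center (a point): Centre of the white nylon twin float lying on the counter, 36 x 47 x 16 mm: leave alone.
- banjo_center (a point): Eye centre of the copper banjo fitting lying on the counter, 46 x 22 x 11 mm: leave alone.
- plunger_center (a point): Centre of the chrome choke plunger lying on the counter, 65 mm long, 13 mm thick: leave alone.
- pan: Round aluminium pan, 152 mm across the rim and 43 mm high, under the chute's mouth; origin at the centre of its underside; fixed.

How it is judged:
On the way, in this order (a step that is already met when the one before it is completed fails the run):
1. the float bowl rests mouth down, flat on the chute, let go (z of bowl_center in the frame of chute_bed between 0.012 and 0.023 m and y of bowl_center in the frame of chute_bed between -0.118 and 0.05 m and x of bowl_center in the frame of chute_bed between -0.045 and 0.045 m and angle between the z axis of bowl_center and the z axis of chute_bed, either way round below 0.09 rad and angle between bowl_center's own z axis and vertical below 0.6 rad and contact force between the fingers and float_bowl below 0.1 N), for 0.3 s.
2. the throttle lever is wound down to its stop by the fingers (value of joint throttle above 1.24 rad and contact force between the fingers and throttle above 2.5 N), for 0.3 s.
At the end, for the whole second after the job is handed in: The fingers hold the throttle lever within 0.09 rad (5 degrees) of its full-open stop with more than 2.5 N, while the float bowl rests untouched and still, mouth down, flat on the chute's ribs (within 5 degrees), wholly on the bed below the carburettor (all of step 2 and z of bowl_center in the frame of chute_bed between 0.012 and 0.023 m and y of bowl_center in the frame of chute_bed between -0.118 and 0.05 m and x of bowl_center in the frame of chute_bed between -0.045 and 0.045 m and angle between the z axis of bowl_center and the z axis of chute_bed, either way round below 0.09 rad and angle between bowl_center's own z axis and vertical below 0.6 rad and contact force between the arm and float_bowl below 0.1 N and linear speed of float_bowl below 0.02 m/s); the arm keeps its last pose, push and grip.
It fails at once if another small part was moved from its place (over 30 mm) (distance of any of float_center, banjo_center, plunger_center from where it was at the start of the episode above 0.03 m).
It fails at once if the throttle lever was strained (over 40 N) (contact force between anything else and throttle above 40 N).
It also fails if it takes over 51 s, if anything falls off the work surface, if the arm or the gripper's body presses on something with over 40 N, if the wrist force passes 120 N, or if a joint passes its speed limit or range.

### The arm

A 6-joint arm with a two-finger parallel gripper is mounted at the origin on the work surface. World frame = base frame: x ahead of the robot, y to its left, z up, the work surface at z = 0. Lengths are in m, angles in rad, forces in N, time in s.
With the tool pointing down it reaches from about 0.425 to 0.95 m from the base axis. Payload 3.5 kg.
Tool frame: the origin (TCP) lies at the very end of the fingers, on their centre line; the grasp point (between the pads) lies 19 mm behind it (env.grip_depth is the distance from the TCP to the grasp point, in m); z points along the fingers, y is the direction in which the jaws open and shut (so a half turn about z gives the same grasp; the last joint's range is limited). The gripper opens to 85 mm and grips with 20 to 120 N. Pads are 22 mm wide; open, the fingers measure 114 mm over their backs; the gripper's body (76 mm by 85 mm) begins 54 mm behind the grasp point. The pads swing forward as they close: fully open they stand 13 mm farther back than shut.
Start: joints at [1.182, 0.286, 1.577, -0, 1.279, -0.15], TCP at [0.16, 0.656, 0.231] pointing down, gripper open.
Joint ranges: [-2.77, 2.77], [-0.9, 2.22], [0.21, 2.48], [-1.53, 4.67], [0.24, 2.81], [-2.84, 2.84]. Speed limits (rad/s): [2.79, 2.79, 3.14, 3.14, 3.14, 3.14].

### API

Orientations are given as [roll, pitch, yaw] about the fixed x, y, z axes, in that order (R = Rz(yaw) Ry(pitch) Rx(roll)).
In Python, from station import env, cams gives the robot as it stands.
- The arm moves only by the shell command python3 -m handwheel 'ROWS' [FORCE]. ROWS is JSON, a list of rows, each a list of 7 numbers: the shift along the tool's x, y, z in cm, then the turn, a rotation vector about the tool's x, y, z in degrees, then the opening, from 0 (shut) to 1 (fully open). A call has exactly 5 rows; each row is the pose to reach, as a shift and turn from the pose measured when the call began, along the tool's axes at that moment; what a row does not reach only later rows make up. A row lasts 1/10 s, in which the tool goes at most 50 mm and 8.59 degrees, less where a joint would pass 70% of its speed; a pose out of reach is approached as far as the arm can. A call with a gripper value outside its range is refused whole. The fingers move at their own pace and stop on an object; FORCE is the grip in N (left out, the last holds). Time passes only in rows, so rows that repeat a pose let the fingers close, or fill a call up. It gives the time, the measured TCP pose, the force and the opening at its end, in the units of the state.
- env.get_state(): the state, without advancing time (a new reading comes with each control period).
- cams.snapshot(name): name is "side" or "top"; returns a dict with "frame" (400x640x3 uint8, red, green, blue), "fx", "fy", "cx", "cy" (pixels), "D" ([k1, k2, p1, p2, k3] as OpenCV has them; the pictures are not rectified), "rvec" (rotation vector, rad) and "tvec" (3), from world to camera coordinates, as OpenCV has them. Camera axes: x right, y down, z forward; pixel columns grow to the right and rows downward; lengths in m; the calibration is good to about 2 mm. A picture is of the moment at which its call begins. There is no depth.
- env.finish_job(): hands the job in, once; it reports no verdict.
The state is a dict: "clock": time; "joint_pos": joint angles; "dq": joint speeds; "tau": joint torques, N m; "tcp_pos": TCP position; "tool_rot": TCP orientation; "ft_force": force on the tool from outside, world axes, zero at the start; "moment": the same for the moment, N m; "width": finger opening in m.
Only numpy, scipy, OpenCV 4.12 (cv2) and the standard library are available. Lean on these libraries where they do the work, as an engineer would, in place of code of your own. Each camera call takes 0.05 s, during which the arm holds its last target.

## Working session

There is one attempt and no reset: what is moved stays moved. The work goes in short steps, Python scripts to look and compute and a shell command to move; the robot and the scene stay as the last step left them, time stands still between calls to the robot, and variables do not carry over. Pictures are saved under pics/ and viewed, and the job is handed in when it is done.

```bash
ls; mkdir -p pics; python3 - <<'E'
from station import env,cams
import cv2
for n in ("side","top"):
    s=cams.snapshot(n); cv2.imwrite(f"pics/{n}0.png",s["frame"][:,:,::-1])
    R=cv2.Rodrigues(s["rvec"])[0]; print(n,s["fx"],s["fy"],s["cx"],s["cy"],s["D"],(-R.T@s["tvec"]).round(3),R.round(2).tolist())
print(env.get_state(),env.grip_depth)
E
```

```text
pics
side 378.2505361315384 378.2505361315384 331.2171876097562 200.57573585499858 [-0.03312041  0.          0.          0.          0.        ] [0.155 0.369 0.596] [[-0.72, -0.7, 0.02], [-0.44, 0.43, -0.78], [0.54, -0.57, -0.62]]
top 447.5651757451401 447.5651757451401 318.38154847219795 197.15080460111244 [-0.00375661  0.          0.          0.          0.        ] [ 0.382 -0.045  0.923] [[0.08, -1.0, 0.0], [-0.97, -0.08, -0.22], [0.22, 0.01, -0.98]]
{'clock': 0.1, 'joint_pos': array([ 1.18200290e+00,  2.87099130e-01,  1.57806981e+00,  1.78592489e-05,
        1.27856323e+00, -1.49993811e-01]), 'dq': array([ 0.00073292, -0.0032168 , -0.00087135, -0.00079668, -0.0007403 ,
        0.00044662]), 'tau': array([ 5.33941093e-04, -4.07296264e+01, -2.93699723e+01, -1.62738920e-04,
        3.45740147e-03, -1.89827887e-06]), 'tcp_pos': array([0.15939493, 0.65529235, 0.23004955]), 'tool_rot': array([-3.13947972e+00, -3.36610632e-04,  2.90278752e+00]), 'ft_force': array([ 0.81052859, -0.1229982 ,  0.37960764]), 'moment': array([ 0.00075529, -0.02818494,  0.00404089]), 'width': 0.08549383331276225} 0.0187
```

View pics/side0.png

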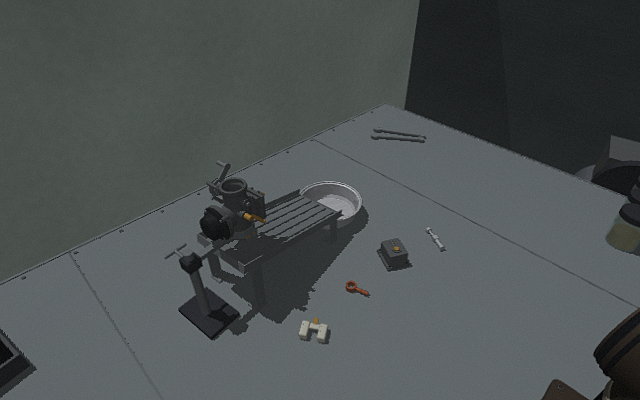

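View pics/top0.png

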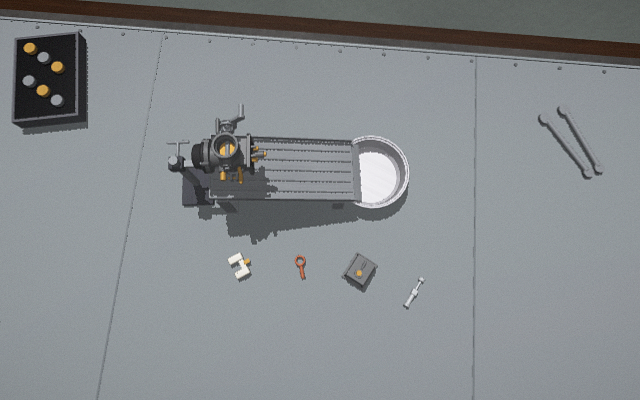

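```bash
cat > h.py <<'E'
from station import env,cams
import cv2,numpy as np
def cam(s):
    K=np.array([[s["fx"],0,s["cx"]],[0,s["fy"],s["cy"]],[0,0,1]]);return K,np.array(s["D"]),cv2.Rodrigues(np.array(s["rvec"]))[0],np.array(s["tvec"]).ravel()
def ray(s,u):
    K,D,R,t=cam(s); p=cv2.undistortPoints(np.array([[u]],float),K,D)[0,0]
    d=R.T@np.array([p[0],p[1],1]); return -R.T@t,d/np.linalg.norm(d)
def onz(s,u,z):
    c,d=ray(s,u); return c+d*(z-c[2])/d[2]
def proj(s,P):
    K,D,R,t=cam(s); return cv2.projectPoints(np.array(P,float).reshape(-1,1,3),R,t,K,D)[0].reshape(-1,2)
def tri(s1,u1,s2,u2):
    a,d=ray(s1,u1);b,e=ray(s2,u2)
    k=np.linalg.lstsq(np.stack([d,-e],1),b-a,rcond=None)[0]
    p,q=a+k[0]*d,b+k[1]*e; return (p+q)/2,np.linalg.norm(p-q)
def crop(s,n,x0,y0,x1,y1,f):
    cv2.imwrite(n,cv2.resize(s["frame"][y0:y1,x0:x1,::-1],None,fx=f,fy=f,interpolation=cv2.INTER_CUBIC))
E
python3 - <<'E'
from h import *
import cv2
s=cv2.imread("pics/side0.png");t=cv2.imread("pics/top0.png")
g=lambda im,n,x0,y0,x1,y1,f:cv2.imwrite(n,cv2.convertScaleAbs(cv2.resize(im[y0:y1,x0:x1],None,fx=f,fy=f,interpolation=cv2.INTER_CUBIC),alpha=1.5))
g(s,"pics/sc.png",160,140,420,290,3)
g(t,"pics/tc.png",160,90,420,290,3)
E
```

```text
(no output)
```

View pics/sc.png

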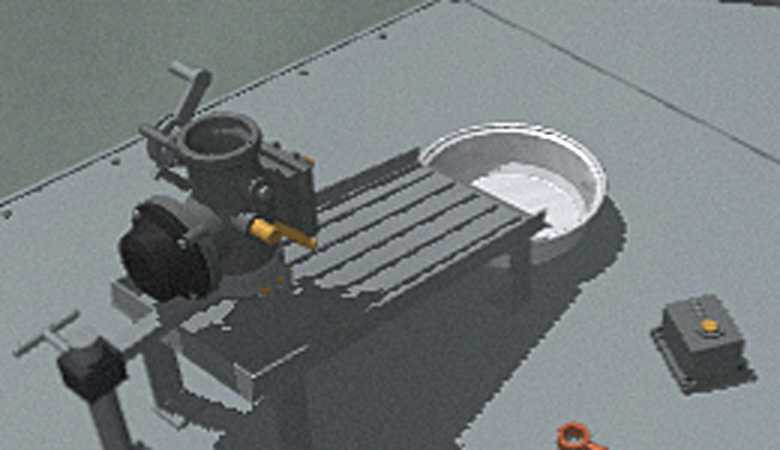

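View pics/tc.png

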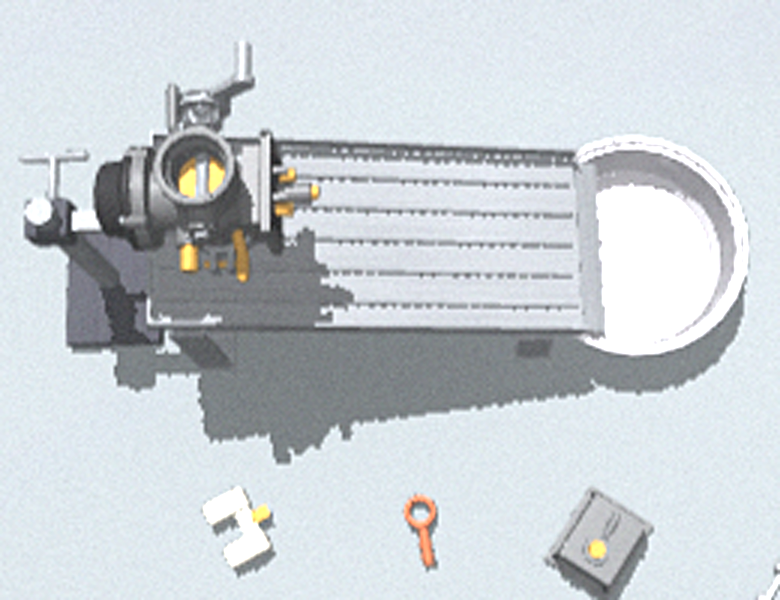

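```bash
python3 - <<'E'
from h import *
s=cv2.imread("pics/side0.png");t=cv2.imread("pics/top0.png")
g=lambda im,x0,y0,x1,y1,f:cv2.convertScaleAbs(cv2.resize(im[y0:y1,x0:x1],None,fx=f,fy=f,interpolation=cv2.INTER_CUBIC),alpha=1.8,beta=20)
a=g(t,330,240,390,300,6.5);b=g(s,365,225,425,285,6.5)
cv2.imwrite("pics/bowl.png",np.hstack([a,b]))
a=g(t,215,95,255,135,9.5);b=g(s,195,145,235,185,9.5)
cv2.imwrite("pics/pin.png",np.hstack([a,b]))
S=cams.snapshot("side");T=cams.snapshot("top")
q=lambda *a:print(a[0],*[np.round(x,4) for x in tri(T,a[1],S,a[2])])
o=lambda x,y:(160+x/3,90+y/3)
p=lambda x,y:(160+x/3,140+y/3)
q("screw",o(597,548),p(710,326))
q("pintip",o(243,44),p(174,68))
q("mouth near corner",o(602,332),p(545,215))
q("mouth far corner",o(577,152),p(418,150))
q("upper near corner",o(150,322),p(243,374))
E
```

```text
screw [ 0.4359 -0.1232  0.0382] 0.0018
pintip [0.6804 0.1055 0.2373] 0.0006
mouth near corner [ 0.5786 -0.114   0.0568] 0.0053
mouth far corner [ 0.6959 -0.0903  0.0673] 0.0006
upper near corner [0.5456 0.1658 0.1279] 0.0053
```

View pics/bowl.png

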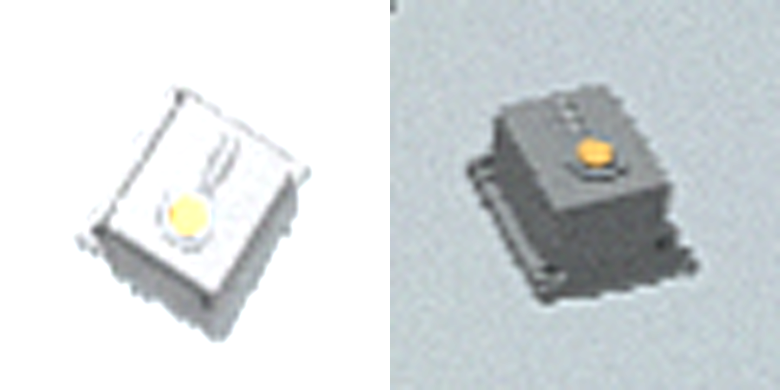

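View pics/pin.png

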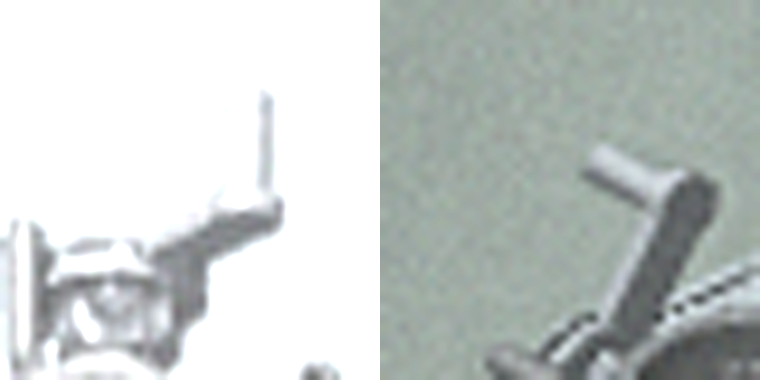

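```bash
python3 - <<'E'
from h import *
S=cams.snapshot("side");T=cams.snapshot("top")
a=[(183,103),(293,172),(212,293),(108,230)]; b=[(497-390,122),(610-390,90),(668-390,184),(562-390,210)]
A=np.array([onz(T,(330+x/6.5,240+y/6.5),.036) for x,y in a]);B=np.array([onz(S,(365+x/6.5,225+y/6.5),.036) for x,y in b])
for P in(A,B):
    print(P.round(4)[:,:2].tolist(),P.mean(0).round(4),[ (np.linalg.norm(P[i]-P[i-1])*1e3).round(1) for i in range(4)],[np.degrees(np.arctan2(*(P[i]-P[i-1])[[1,0]])).round(1) for i in range(4)])
    print(cv2.minAreaRect(P[:,:2].astype(np.float32)*1000))
o=lambda x,y:(215+x/9.5,95+y/9.5)
p=lambda x,y:(195+(x-380)/9.5,145+y/9.5)
q=lambda *a:print(a[0],*[np.round(x,4) for x in tri(T,a[1],S,a[2])])
q("pintip",o(265,95),p(594,160)); q("pin base",o(265,197),p(664,188)); 
# mask of the bowl footprint/top yellow check
E
```

```text
[[0.4694, -0.1192], [0.4515, -0.1537], [0.4136, -0.1315], [0.4296, -0.0992]] [ 0.441  -0.1259  0.036 ] [np.float64(44.6), np.float64(38.8), np.float64(43.9), np.float64(36.1)] [np.float64(-26.7), np.float64(-117.5), np.float64(149.6), np.float64(63.7)]
((440.7501525878906, -126.53651428222656), (38.8408203125, 44.6025276184082), 63.291603088378906)
[[0.4674, -0.1145], [0.4505, -0.1525], [0.4122, -0.131], [0.4291, -0.0984]] [ 0.4398 -0.1241  0.036 ] [np.float64(41.6), np.float64(41.6), np.float64(43.9), np.float64(36.7)] [np.float64(-22.7), np.float64(-114.0), np.float64(150.8), np.float64(62.7)]
((439.0009460449219, -124.56535339355469), (41.62318420410156, 43.685874938964844), 65.97261810302734)
pintip [0.6817 0.1037 0.2369] 0.0029
pin base [0.6622 0.1011 0.2386] 0.0029
```

```bash
python3 - <<'E'
from h import *
s=cv2.imread("pics/side0.png");t=cv2.imread("pics/top0.png")
g=lambda im,x0,y0,x1,y1,f:cv2.convertScaleAbs(cv2.resize(im[y0:y1,x0:x1],None,fx=f,fy=f,interpolation=cv2.INTER_CUBIC),alpha=1.1,beta=20)
cv2.imwrite("pics/ct.png",g(t,240,125,370,210,6))
cv2.imwrite("pics/cs.png",g(s,230,180,350,265,6))
E
```

```text
(no output)
```

View pics/ct.png

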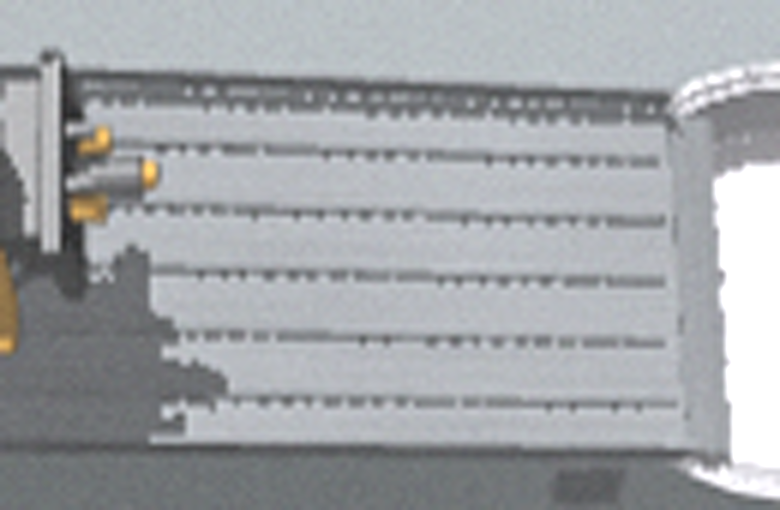

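View pics/cs.png

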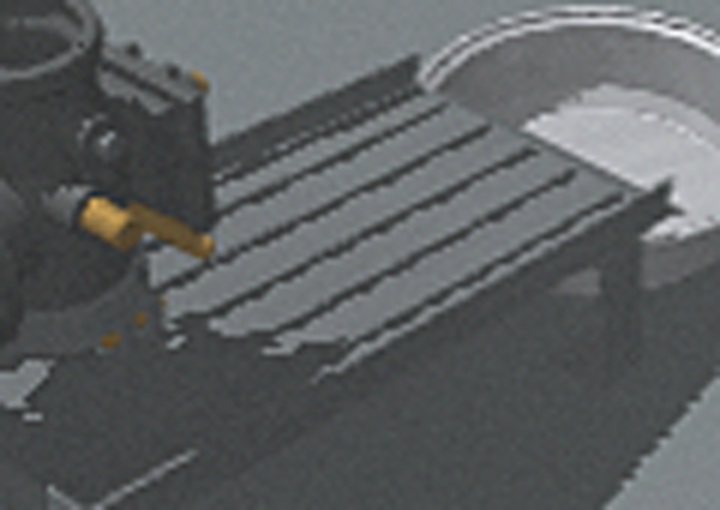

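```bash
python3 - <<'E'
from h import *
S=cams.snapshot("side");T=cams.snapshot("top")
o=lambda x,y:(240+x/6,125+y/6)
p=lambda x,y:(230+x/6,180+y/6)
for a,b in zip([(658,162),(664,221),(664,282),(664,343),(676,404)],[(447,102),(490,127),(535,151),(577,173),(622,195)]):
    P,r=tri(T,o(*a),S,p(*b)); print(P.round(4),r.round(4))
print("far rail", tri(T,o(668,95),S,p(418,58)), tri(T,o(690,458),S,p(670,182)))
# rib line directions: plane-plane intersection
def line(t1,t2,s1,s2):
    c,d1=ray(T,o(*t1));_,d2=ray(T,o(*t2)); n=np.cross(d1,d2)
    k,e1=ray(S,p(*s1));_,e2=ray(S,p(*s2)); m=np.cross(e1,e2)
    v=np.cross(n,m); v/=np.linalg.norm(v); v*=np.sign(v[1])
    x=np.linalg.lstsq(np.array([n,m,[0,1,0]]),np.array([n@c,m@k,0]),rcond=None)[0]
    print("line y=0:",x.round(4),"yaw",np.degrees(np.arctan2(-v[0],v[1])).round(1),"slope",np.degrees(np.arcsin(v[2])).round(1))
L=[((240,150),(658,162),(220,213),(447,102)),((130,210),(664,221),(165,287),(490,127)),((155,271),(664,282),(180,323),(535,151)),((185,335),(664,343),(275,330),(577,173)),((230,400),(676,404),(330,352),(622,195))]
for l in L: line(*l)
E
```

```text
[ 0.6741 -0.0867  0.0606] 0.0
[ 0.6543 -0.0904  0.0575] 0.0004
[ 0.6325 -0.0922  0.0575] 0.0018
[ 0.6114 -0.0935  0.0585] 0.0015
[ 0.592  -0.0986  0.0561] 0.0002
far rail (array([ 0.69362199, -0.0884996 ,  0.07067397]), np.float64(0.0019403524882291385)) (array([ 0.57138013, -0.10289013,  0.07191283]), np.float64(0.0015450527700548765))
line y=0: [0.6635 0.     0.0781] yaw 7.0 slope 11.3
line y=0: [0.6425 0.     0.0778] yaw 7.7 slope 12.9
line y=0: [0.6214 0.     0.0791] yaw 7.8 slope 14.4
line y=0: [0.6003 0.     0.0793] yaw 7.5 slope 13.6
line y=0: [0.5787 0.     0.0813] yaw 7.8 slope 14.3
```

```bash
cat >> h.py <<'E'
from scipy.spatial.transform import Rotation as Ro
yaw=np.radians(7.0);a=np.radians(12)
up=np.array([-np.sin(yaw),np.cos(yaw),0]);xc=np.array([np.cos(yaw),np.sin(yaw),0])
yc=up*np.cos(a)+np.array([0,0,np.sin(a)]);zc=np.cross(xc,yc)
RC=np.stack([xc,yc,zc],1);OC=np.array([0.6155,0.0426,0.0895])
def down(jaw_deg):  # tool straight down, jaw axis (tool y) at world angle
    j=np.radians(jaw_deg); y=np.array([np.cos(j),np.sin(j),0]);z=np.array([0,0,-1.]);return np.stack([np.cross(y,z),y,z],1)
def go(P,R):
    s=env.get_state();R0=Ro.from_euler('xyz',s["tool_rot"]).as_matrix()
    print("shift cm",(R0.T@(np.array(P)-s["tcp_pos"])*100).round(2),"rot",np.degrees(Ro.from_matrix(R0.T@R).as_rotvec()).round(2))
def st():
    s=env.get_state();print({k:np.round(s[k],4).tolist() for k in("clock","joint_pos","tcp_pos","tool_rot","ft_force","width")})
E
python3 - <<'E'
from h import *
go((.42,.27,.27),down(63)); go((.4405,-.125,.12),down(63))
E
```

```text
shift cm [-34.43 -31.32  -3.88] rot [-0.02 -0.   13.32]
shift cm [-45.76 -69.21  11.14] rot [-0.02 -0.   13.32]
```

```bash
python3 -m handwheel '[[-34.4,-31.3,-3.9,0,0,13.3,1],[-34.4,-31.3,-3.9,0,0,13.3,1],[-34.4,-31.3,-3.9,0,0,13.3,1],[-34.4,-31.3,-3.9,0,0,13.3,1],[-34.4,-31.3,-3.9,0,0,13.3,1]]' 60
python3 -c "
from h import *
go((.42,.27,.27),down(63)); go((.4405,-.125,.12),down(63))"
```

```text
clock: 0.9
tcp_pos: [0.2997, 0.4477, 0.2525]
tool_rot: [3.141, 0.0, 2.671]
ft_force: [1.5, 0.6, 0.8]
width: 0.0852
shift cm [-18.78 -10.39  -1.74] rot [0.02 0.02 0.05]
shift cm [-38.5  -44.67  13.25] rot [0.02 0.02 0.05]
```

```bash
python3 -m handwheel '[[-4.7,-2.6,-0.5,0,0,0,1],[-9.4,-5.2,-1,0,0,0,1],[-14,-7.8,-1.5,0,0,0,1],[-18.8,-10.4,-1.7,0,0,0,1],[-18.8,-10.4,-1.7,0,0,0,1]]'
python3 -c "
from h import *
go((.4405,-.125,.12),down(63))"
```

```text
clock: 1.4
tcp_pos: [0.4222, 0.2666, 0.2704]
tool_rot: [3.141, 0.002, 2.667]
ft_force: [-1.1, 0.1, -0.2]
width: 0.0854
shift cm [-19.48 -34.01  15.06] rot [ 0.05  0.14 -0.19]
```

```bash
python3 -m handwheel '[[-2.1,-3.7,1.6,0,0,0,1],[-4.2,-7.4,3.2,0,0,0,1],[-6.3,-11.1,4.8,0,0,0,1],[-8.4,-14.8,6.5,0,0,0,1],[-10.5,-18.5,8,0,0,0,1]]'
python3 -c "
from h import *
go((.4405,-.125,.12),down(63))"
```

```text
clock: 1.9
tcp_pos: [0.431, 0.0525, 0.1901]
tool_rot: [3.14, 0.003, 2.667]
ft_force: [1.4, -0.8, 0.1]
width: 0.0853
shift cm [ -8.93 -15.36   7.02] rot [ 0.07  0.19 -0.17]
```

```bash
python3 -m handwheel '[[-2.2,-3.8,1.7,0,0,0,1],[-4.4,-7.6,3.4,0,0,0,1],[-6.6,-11.4,5.1,0,0,0,1],[-8.9,-15.4,7,0,0,0,1],[-8.9,-15.4,7,0,0,0,1]]'
python3 - <<'E'
from h import *
go((.4405,-.125,.012),down(63)); st()
T=cams.snapshot("top");S=cams.snapshot("side")
crop(T,"pics/t1.png",300,220,430,320,6);crop(S,"pics/s1.png",340,190,470,290,6)
E
```

```text
clock: 2.4
tcp_pos: [0.439, -0.1291, 0.1183]
tool_rot: [3.141, 0.001, 2.661]
ft_force: [0.5, -0.7, 0.6]
width: 0.0851
shift cm [ 0.07  0.43 10.63] rot [ 0.01  0.04 -0.53]
{'clock': 2.4, 'joint_pos': [-0.5085, -0.0738, 2.1898, 0.0002, 1.025, -1.599], 'tcp_pos': [0.439, -0.1291, 0.1183], 'tool_rot': [3.1414, 0.0007, 2.6611], 'ft_force': [0.4949, -0.7407, 0.5865], 'width': 0.0851}
```

View pics/t1.png

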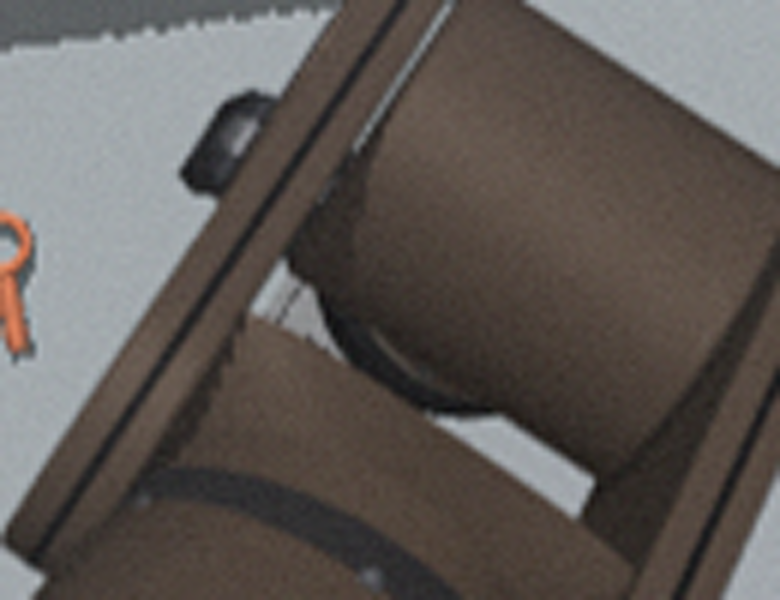

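View pics/s1.png

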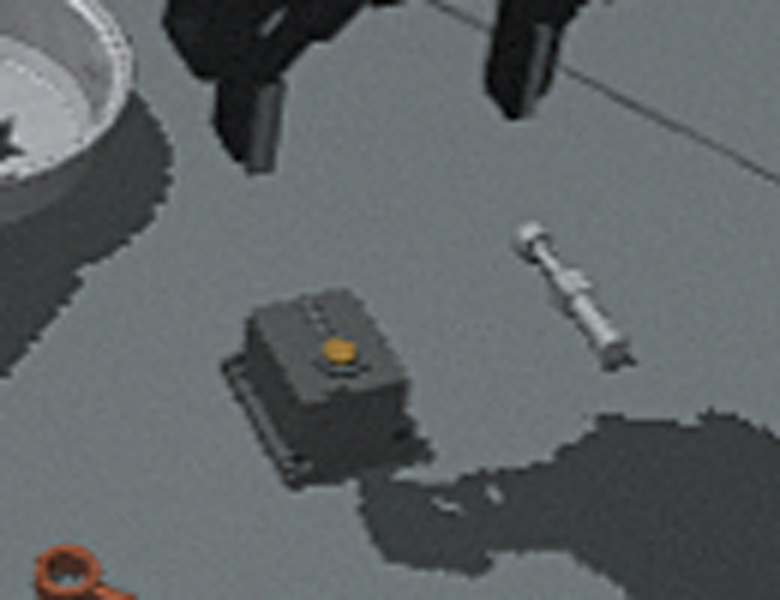

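```bash
python3 - <<'E'
from h import *
T=cams.snapshot("top")
for u in [(300,260),(303,277),(421,280),(406,305),(414,292)]: print(onz(T,u,.006).round(3))
go((.4405,-.125,.008),down(63))
E
```

```text
[ 0.454 -0.004  0.006]
[ 0.421 -0.013  0.006]
[ 0.435 -0.251  0.006]
[ 0.383 -0.223  0.006]
[ 0.41  -0.238  0.006]
shift cm [1.000e-02 1.000e-02 1.123e+01] rot [ 0.09  0.18 -0.21]
```

```bash
python3 -m handwheel '[[0,0,2.8,0,0,0,1],[0,0,5.6,0,0,0,1],[0,0,8.4,0,0,0,1],[0,0,10.2,0,0,0,1],[0,0,11.2,0,0,0,1]]'
python3 - <<'E'
from h import *
go((.4405,-.125,.008),down(63)); st()
S=cams.snapshot("side")
crop(S,"pics/s2.png",340,190,470,290,6)
E
```

```text
clock: 3.05
tcp_pos: [0.4402, -0.1232, 0.0075]
tool_rot: [3.14, 0.002, 2.669]
ft_force: [-0.2, 0.7, -0.7]
width: 0.0853
shift cm [-0.11 -0.14 -0.05] rot [ 0.11  0.1  -0.06]
{'clock': 3.05, 'joint_pos': [-0.4966, 0.1325, 2.232, 0.0027, 0.7754, -1.597], 'tcp_pos': [0.4402, -0.1232, 0.0075], 'tool_rot': [3.1397, 0.0018, 2.6693], 'ft_force': [-0.1643, 0.7174, -0.694], 'width': 0.0853}
```

View pics/s2.png

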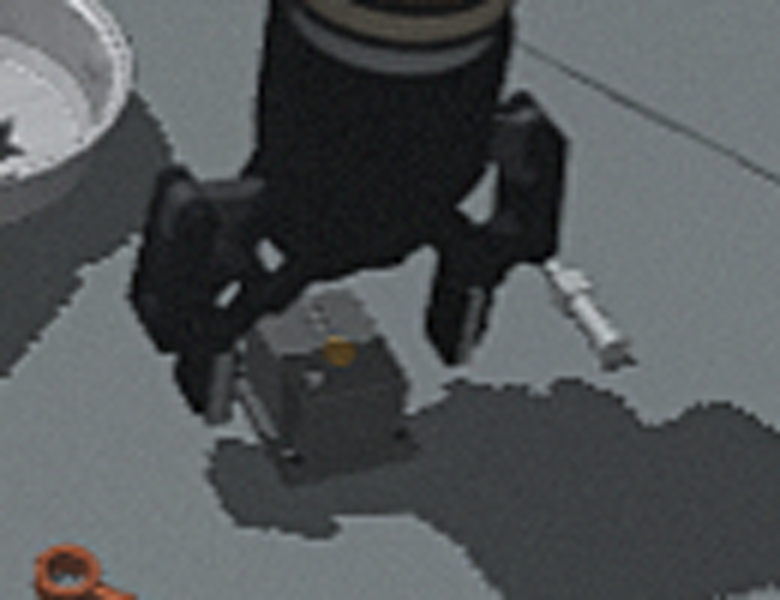

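```bash
python3 -m handwheel '[[0,0,0,0,0,0,0.3],[0,0,0,0,0,0,0],[0,0,0,0,0,0,0],[0,0,0,0,0,0,0],[0,0,0,0,0,0,0]]' 50
python3 - <<'E'
from h import *
st()
S=cams.snapshot("side")
crop(S,"pics/s3.png",340,190,470,290,6)
E
```

```text
clock: 3.6
tcp_pos: [0.4409, -0.1238, 0.0082]
tool_rot: [3.14, 0.003, 2.669]
ft_force: [-0.3, 1.0, 5.9]
width: 0.0391
{'clock': 3.6, 'joint_pos': [-0.497, 0.132, 2.2309, 0.003, 0.7755, -1.5971], 'tcp_pos': [0.4409, -0.1238, 0.0082], 'tool_rot': [3.1396, 0.0033, 2.6688], 'ft_force': [-0.3101, 1.0427, 5.9326], 'width': 0.0391}
```

View pics/s3.png

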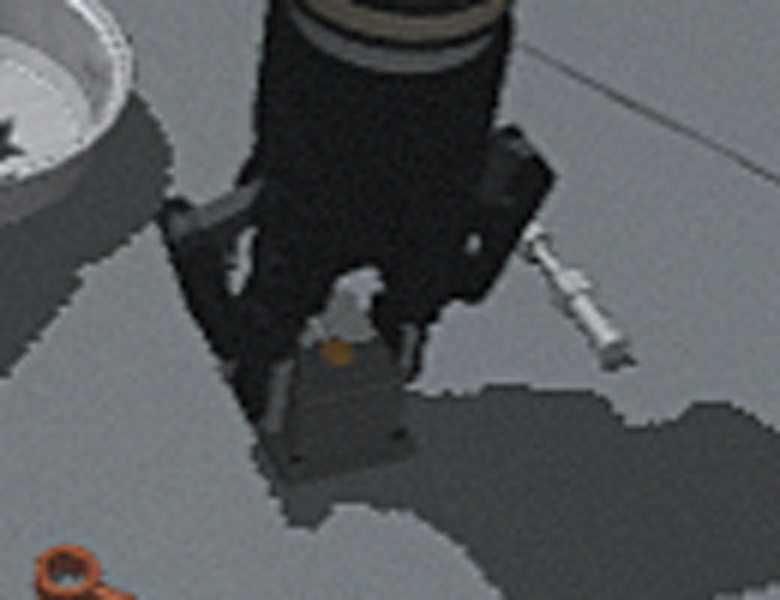

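```bash
cat >> h.py <<'E'
RT=np.stack([np.cross(yc,-zc),yc,-zc],1)
def ch(x,y,z): return OC+RC@np.array([x,y,z])
E
python3 -m handwheel '[[0,0,-1,0,0,0,0],[0,0,-3,0,0,0,0],[0,0,-6,0,0,0,0],[0,0,-10,0,0,0,0],[0,0,-14,0,0,0,0]]'
python3 - <<'E'
from h import *
st(); print(RT.round(2)); go(ch(0,-.07,.09),RT)
E
```

```text
clock: 4.15
tcp_pos: [0.4394, -0.1235, 0.1493]
tool_rot: [3.14, 0.002, 2.669]
ft_force: [0.8, -0.8, -0.9]
width: 0.0392
{'clock': 4.15, 'joint_pos': [-0.498, -0.1231, 2.1714, 0.0022, 1.0918, -1.5968], 'tcp_pos': [0.4394, -0.1235, 0.1493], 'tool_rot': [3.1396, 0.0016, 2.6686], 'ft_force': [0.7542, -0.7781, -0.8934], 'width': 0.0392}
[[-0.99 -0.12 -0.03]
 [-0.12  0.97  0.21]
 [-0.    0.21 -0.98]]
shift cm [-13.    15.59  -1.32] rot [-11.56   3.69 -33.96]
```

```bash
python3 -m handwheel '[[-2.6,3.1,-2,-2.3,0.7,-6.8,0],[-5.2,6.2,-2.5,-4.6,1.5,-13.6,0],[-7.8,9.4,-2.5,-6.9,2.2,-20.4,0],[-10.4,12.5,-2,-9.2,3,-27.2,0],[-13,15.6,-1.3,-11.6,3.7,-34,0]]'
python3 - <<'E'
from h import *
st(); go(ch(0,-.07,.09),RT); go(ch(0,-.07,.011),RT)
T=cams.snapshot("top");S=cams.snapshot("side")
crop(S,"pics/s4.png",180,110,380,260,4)
E
```

```text
clock: 4.65
tcp_pos: [0.6275, -0.0433, 0.1635]
tool_rot: [2.931, 0.002, -3.014]
ft_force: [0.2, -0.8, -0.7]
width: 0.0393
{'clock': 4.65, 'joint_pos': [-0.3071, 0.2786, 1.7252, 0.2035, 1.2328, -2.0827], 'tcp_pos': [0.6275, -0.0433, 0.1635], 'tool_rot': [2.9306, 0.0017, -3.0138], 'ft_force': [0.2199, -0.7928, -0.7007], 'width': 0.0393}
shift cm [ 0.14 -0.06  0.04] rot [0.09 0.03 0.33]
shift cm [ 0.15 -0.07  7.94] rot [0.09 0.03 0.33]
```

View pics/s4.png

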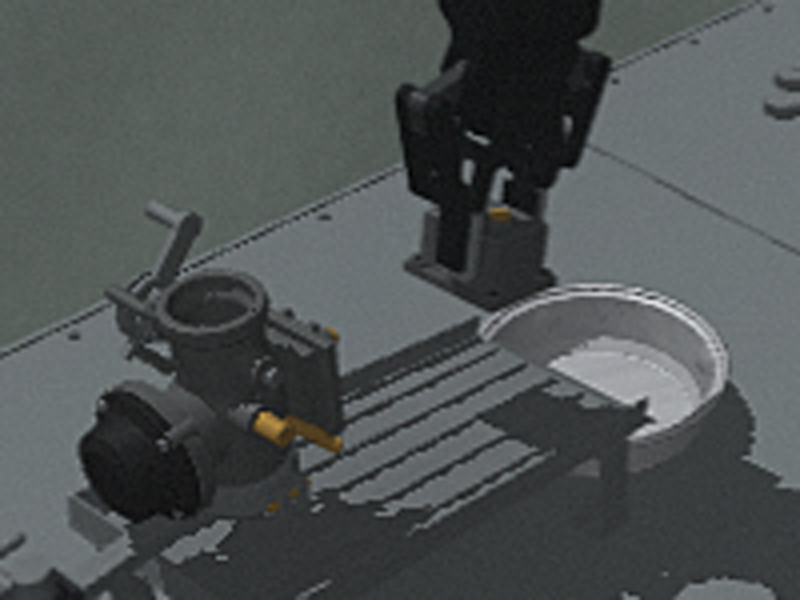

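```bash
python3 -m handwheel '[[0.1,0,2.5,0,0,0,0],[0.1,0,5,0,0,0,0],[0.1,0,6.6,0,0,0,0],[0.1,0,7.4,0,0,0,0],[0.1,0,7.6,0,0,0,0]]'
python3 - <<'E'
from h import *
st(); go(ch(0,-.07,.008),RT)
S=cams.snapshot("side")
crop(S,"pics/s5.png",240,150,370,247,6)
E
```

```text
clock: 5.25
tcp_pos: [0.6241, -0.0269, 0.0849]
tool_rot: [2.929, -0.004, -3.016]
ft_force: [-0.3, -0.4, -0.9]
width: 0.039
{'clock': 5.25, 'joint_pos': [-0.2837, 0.3632, 1.7767, 0.2174, 1.1008, -2.0883], 'tcp_pos': [0.6241, -0.0269, 0.0849], 'tool_rot': [2.9287, -0.0039, -3.0158], 'ft_force': [-0.3082, -0.4452, -0.8502], 'width': 0.039}
shift cm [ 0.   -0.05  0.2 ] rot [ 0.2  -0.26  0.16]
```

View pics/s5.png

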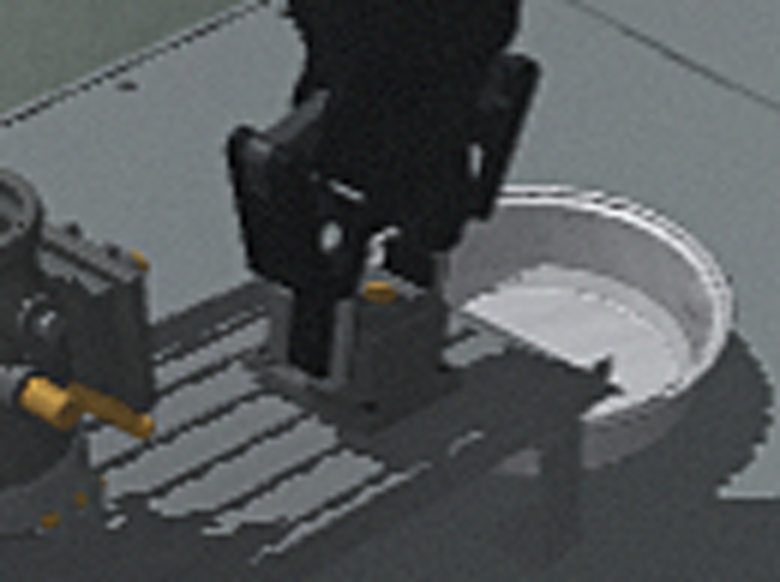

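Creep down until contact.

```bash
python3 -m handwheel '[[0,0,0.05,0,0,0,0],[0,0,0.1,0,0,0,0],[0,0,0.15,0,0,0,0],[0,0,0.2,0,0,0,0],[0,0,0.2,0,0,0,0]]'
```

```text
clock: 5.8
tcp_pos: [0.6247, -0.0268, 0.0837]
tool_rot: [2.929, -0.002, -3.016]
ft_force: [0.1, -0.2, -1.6]
width: 0.0391
```

```bash
python3 -m handwheel '[[0,0,0.1,0,0,0,0],[0,0,0.2,0,0,0,0],[0,0,0.25,0,0,0,0],[0,0,0.3,0,0,0,0],[0,0,0.3,0,0,0,0]]'
```

```text
clock: 6.3
tcp_pos: [0.6247, -0.0265, 0.0823]
tool_rot: [2.93, -0.003, -3.015]
ft_force: [-3.8, -2.3, 5.8]
width: 0.0394
```

```bash
python3 -m handwheel '[[0,0,0,0,0,0,0.55],[0,0,0,0,0,0,0.65],[0,0,0,0,0,0,0.75],[0,0,0,0,0,0,0.75],[0,0,0,0,0,0,0.75]]' 20
python3 - <<'E'
from h import *
st(); 
S=cams.snapshot("side")
crop(S,"pics/s6.png",240,150,370,247,6)
E
```

```text
clock: 6.8
tcp_pos: [0.6246, -0.0264, 0.082]
tool_rot: [2.929, -0.003, -3.015]
ft_force: [-0.4, 0.0, -0.0]
width: 0.0642
{'clock': 6.8, 'joint_pos': [-0.2825, 0.3673, 1.7772, 0.2178, 1.0949, -2.089], 'tcp_pos': [0.6246, -0.0264, 0.082], 'tool_rot': [2.9294, -0.0029, -3.0152], 'ft_force': [-0.4459, 0.041, -0.0115], 'width': 0.0642}
```

View pics/s6.png

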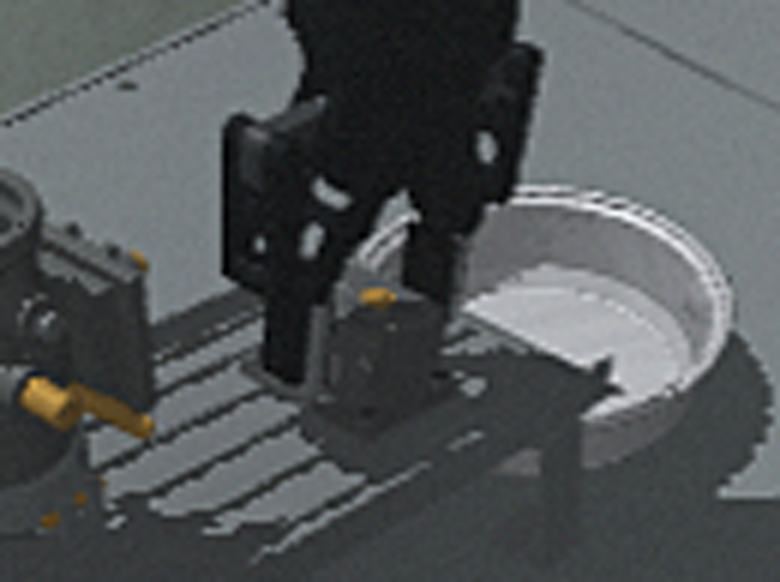

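```bash
python3 -m handwheel '[[0,0,-1,0,0,0,0.75],[0,0,-3,0,0,0,0.75],[0,0,-6,0,0,0,0.75],[0,0,-10,0,0,0,0.75],[0,0,-14,0,0,0,0.75]]'
python3 - <<'E'
from h import *
st(); 
S=cams.snapshot("side");T=cams.snapshot("top")
crop(S,"pics/s7.png",240,150,370,247,6)
crop(T,"pics/t7.png",150,80,410,280,3)
E
```

```text
clock: 7.35
tcp_pos: [0.6285, -0.0558, 0.2206]
tool_rot: [2.929, -0.003, -3.015]
ft_force: [-0.2, -0.5, 0.3]
width: 0.0641
{'clock': 7.35, 'joint_pos': [-0.3251, 0.2342, 1.6702, 0.1946, 1.3382, -2.0765], 'tcp_pos': [0.6285, -0.0558, 0.2206], 'tool_rot': [2.9293, -0.0032, -3.0152], 'ft_force': [-0.196, -0.5385, 0.3309], 'width': 0.0641}
```

View pics/s7.png

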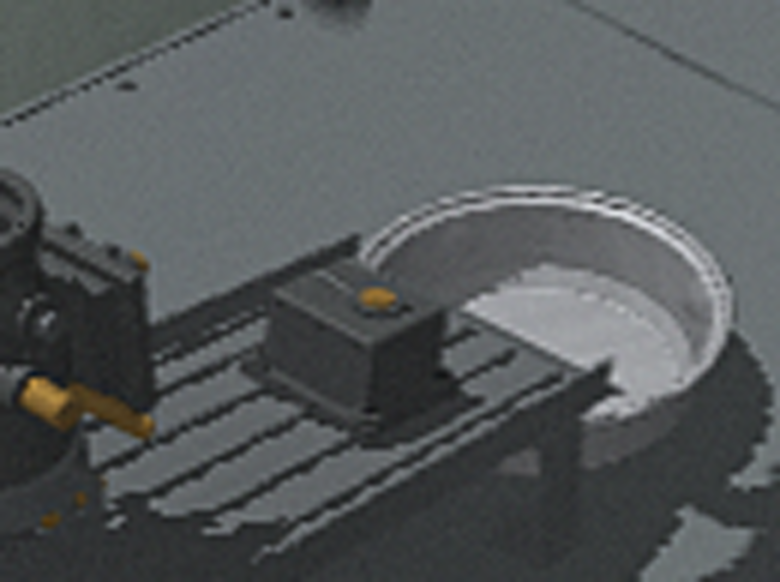

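View pics/t7.png

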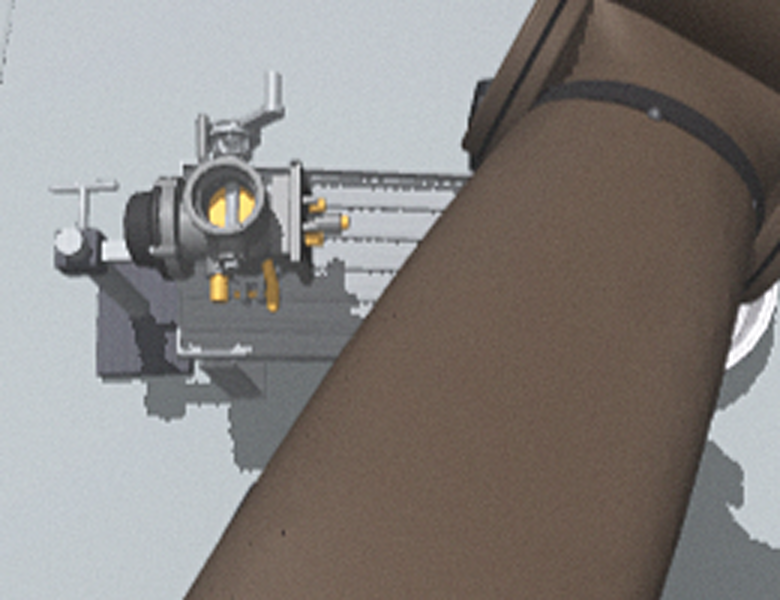

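```bash
python3 - <<'E'
from h import *
go((.632,-.05,.29),down(97)); go((.677,.098,.28),down(97))
E
```

```text
shift cm [-0.11  2.02 -5.93] rot [11.8   0.58  0.23]
shift cm [-6.41 15.63 -2.  ] rot [11.8   0.58  0.23]
```

```bash
python3 -m handwheel '[[0,0.7,-3,4,0.2,0,0.3],[-0.1,2,-5.9,8,0.4,0,0],[-1.5,5.5,-5.5,11.8,0.6,0.2,0],[-3.1,9.5,-4.5,11.8,0.6,0.2,0],[-4.7,13,-3.5,11.8,0.6,0.2,0]]'
python3 - <<'E'
from h import *
st(); go((.677,.098,.27),down(97))
E
```

```text
clock: 7.95
tcp_pos: [0.6637, 0.0692, 0.2905]
tool_rot: [-3.141, 0.002, -3.019]
ft_force: [1.4, -0.7, -0.8]
width: -0.0003
{'clock': 7.95, 'joint_pos': [-0.0479, 0.2316, 1.5351, 0.0001, 1.3731, -1.7417], 'tcp_pos': [0.6637, 0.0692, 0.2905], 'tool_rot': [-3.1413, 0.0018, -3.0186], 'ft_force': [1.3507, -0.6725, -0.8393], 'width': -0.0003}
shift cm [-1.67  2.69  2.06] rot [-0.01  0.1   0.05]
```

```bash
python3 -m handwheel '[[-0.8,1.3,0,0,0,0,0],[-1.7,2.7,0,0,0,0,0],[-1.7,2.7,1,0,0,0,0],[-1.7,2.7,2,0,0,0,0],[-1.7,2.7,2,0,0,0,0]]'
python3 - <<'E'
from h import *
st(); 
S=cams.snapshot("side");T=cams.snapshot("top")
crop(S,"pics/s8.png",160,90,290,187,6)
crop(T,"pics/t8.png",180,60,310,157,6)
s=cv2.cvtColor(S["frame"],cv2.COLOR_RGB2BGR)
print(proj(S,[env.get_state()["tcp_pos"],[.672,.1025,.238]]),proj(T,[env.get_state()["tcp_pos"],[.672,.1025,.238]]))
E
```

```text
clock: 8.45
tcp_pos: [0.676, 0.0966, 0.2671]
tool_rot: [-3.142, -0.004, -3.02]
ft_force: [-0.8, 0.7, -1.4]
width: -0.0003
{'clock': 8.45, 'joint_pos': [-0.0062, 0.282, 1.5166, -0.0005, 1.3466, -1.6982], 'tcp_pos': [0.676, 0.0966, 0.2671], 'tool_rot': [-3.1416, -0.0036, -3.0202], 'ft_force': [-0.7898, 0.6737, -1.3637], 'width': -0.0003}
[[220.31649151 145.4637252 ]
 [221.92645415 163.46768952]] [[243.03945252  98.79152365]
 [242.24512704 109.53560001]]
```

View pics/s8.png

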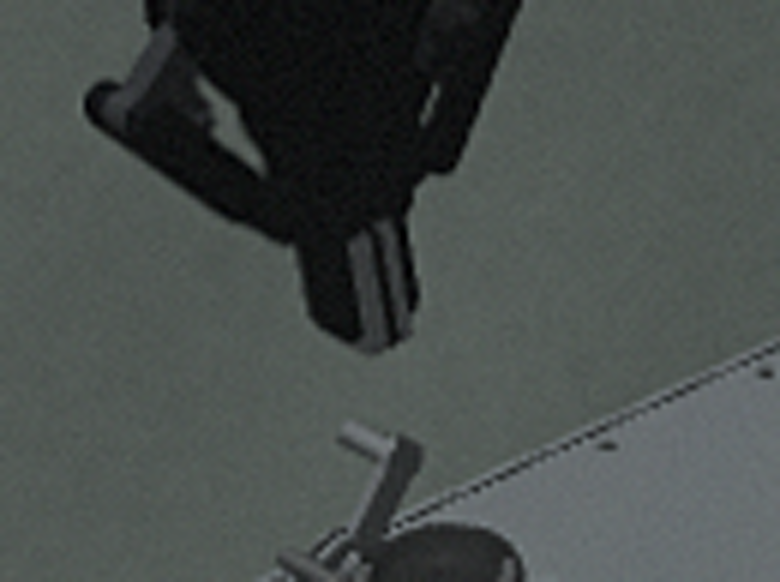

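View pics/t8.png

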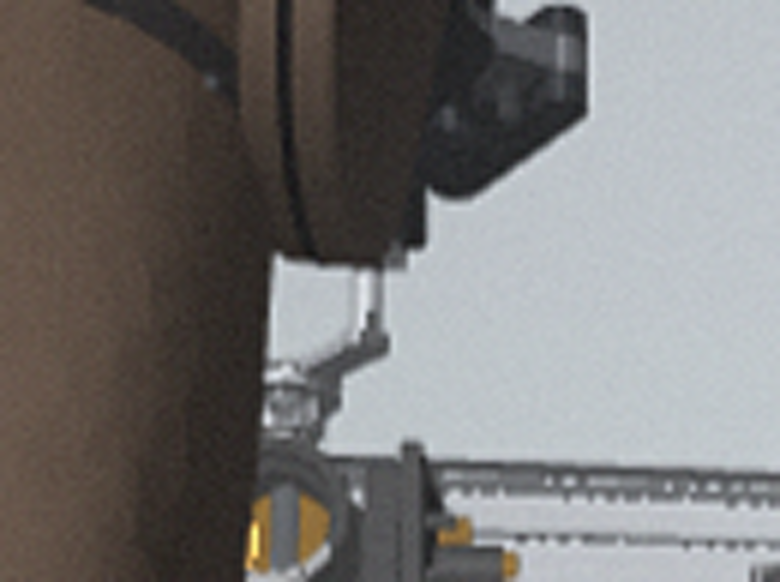

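```bash
python3 - <<'E'
from h import *
S=cams.snapshot("side");T=cams.snapshot("top")
o=lambda x,y:(160+x/3,90+y/3)
p=lambda x,y:(160+x/3,140+y/3)
print(tri(T,o(172,87),S,p(143,130)),tri(T,o(172,125),S,p(180,150)))
go((.677,.098,.245),down(97))
E
```

```text
(array([0.65658058, 0.14380967, 0.22474714]), np.float64(0.0019438099348765352)) (array([0.63283357, 0.13912559, 0.22231954]), np.float64(0.008208184937861306))
shift cm [0.03 0.09 2.58] rot [-0.02  0.11 -0.03]
```

```bash
python3 -m handwheel '[[-0.1,0.1,0.5,0,0,0,0],[-0.1,0.1,1,0,0,0,0],[-0.1,0.1,1.6,0,0,0,0],[-0.1,0.1,2.2,0,0,0,0],[-0.1,0.1,2.7,0,0,0,0]]'
```

```text
clock: 9.15
tcp_pos: [0.678, 0.0983, 0.2427]
tool_rot: [-3.141, 0.001, -3.02]
ft_force: [-0.0, -0.5, -1.0]
width: 0.0001
```

```bash
python3 -m handwheel '[[0,0,0.3,0,0,0,0],[0,0,0.5,0,0,0,0],[0,0,0.7,0,0,0,0],[0,0,0.8,0,0,0,0],[0,0,0.8,0,0,0,0]]'
```

```text
clock: 9.65
tcp_pos: [0.6788, 0.0957, 0.238]
tool_rot: [-3.136, 0.003, -3.02]
ft_force: [-2.4, -6.2, 7.4]
width: 0.0001
```

```bash
python3 - <<'E'
from h import *
st()
S=cams.snapshot("side")
crop(S,"pics/s9.png",190,120,250,165,12)
E
```

```text
{'clock': 9.65, 'joint_pos': [-0.0056, 0.3028, 1.544, -0.0057, 1.291, -1.6965], 'tcp_pos': [0.6788, 0.0957, 0.238], 'tool_rot': [-3.1357, 0.003, -3.0199], 'ft_force': [-2.3774, -6.2345, 7.4281], 'width': 0.0001}
```

View pics/s9.png

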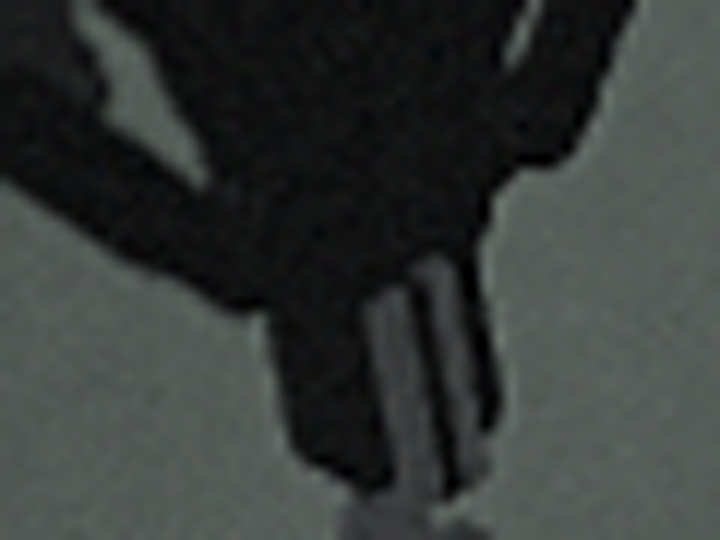

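```bash
python3 -m handwheel '[[0,0,-0.6,0,0,0,0],[0,0,-1.2,0,0,0,0],[0,0.5,-1.2,0,0,0,0],[0,0.9,-1.2,0,0,0,0],[0,0.9,-1.2,0,0,0,0]]'
python3 - <<'E'
from h import *
go((.678,.105,.243),down(97))
S=cams.snapshot("side")
crop(S,"pics/s10.png",190,120,250,180,10)
E
```

```text
clock: 10.2
tcp_pos: [0.6772, 0.1059, 0.2491]
tool_rot: [-3.136, 0.002, -3.019]
ft_force: [0.2, -0.6, 0.2]
width: -0.0001
shift cm [-0.07 -0.09  0.61] rot [-0.3   0.1   0.04]
```

View pics/s10.png

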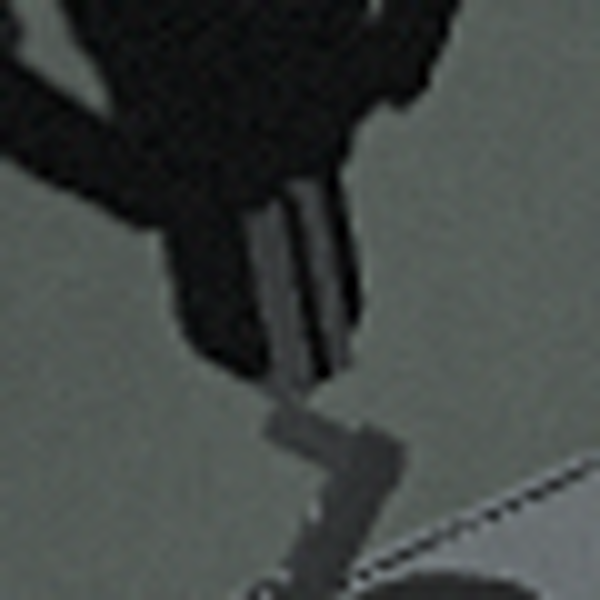

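```bash
python3 -m handwheel '[[0,0,0.6,0,0,0,0],[0,-0.1,0.9,0,0,0,0],[0,-0.4,1.3,0,0,0,0],[0,-0.7,1.8,0,0,0,0],[0,-0.95,2.4,0,0,0,0]]'
python3 - <<'E'
from h import *
st()
S=cams.snapshot("side")
crop(S,"pics/s11.png",190,120,250,180,10)
E
```

```text
clock: 10.75
tcp_pos: [0.6788, 0.0948, 0.2263]
tool_rot: [-3.134, 0.003, -3.019]
ft_force: [-1.1, -2.3, 5.1]
width: -0.0001
{'clock': 10.75, 'joint_pos': [-0.0064, 0.3111, 1.5551, -0.0073, 1.2716, -1.6975], 'tcp_pos': [0.6788, 0.0948, 0.2263], 'tool_rot': [-3.1342, 0.0028, -3.0191], 'ft_force': [-1.1373, -2.3284, 5.1234], 'width': -0.0001}
```

View pics/s11.png

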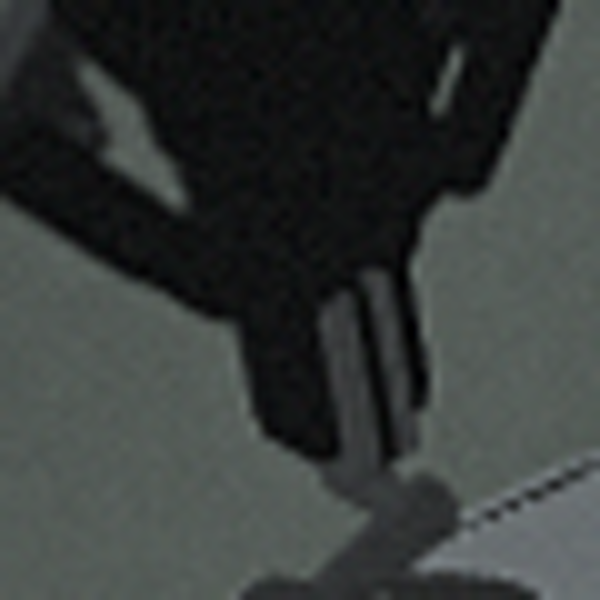

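```bash
python3 -m handwheel '[[0,-0.1,0.6,0,0,0,0],[0,-0.2,1.2,0,0,0,0],[0,-0.2,1.8,0,0,0,0],[0,-0.1,2.3,0,0,0,0],[0,0,2.7,0,0,0,0]]'
python3 - <<'E'
from h import *
st()
S=cams.snapshot("side")
crop(S,"pics/s12.png",190,130,250,190,10)
E
```

```text
clock: 11.3
tcp_pos: [0.6789, 0.0938, 0.1984]
tool_rot: [-3.134, 0.002, -3.02]
ft_force: [-1.8, -0.3, 5.8]
width: -0.0002
{'clock': 11.3, 'joint_pos': [-0.0077, 0.3332, 1.5793, -0.0082, 1.2258, -1.6975], 'tcp_pos': [0.6789, 0.0938, 0.1984], 'tool_rot': [-3.1335, 0.0022, -3.0197], 'ft_force': [-1.8377, -0.3, 5.8016], 'width': -0.0002}
```

View pics/s12.png

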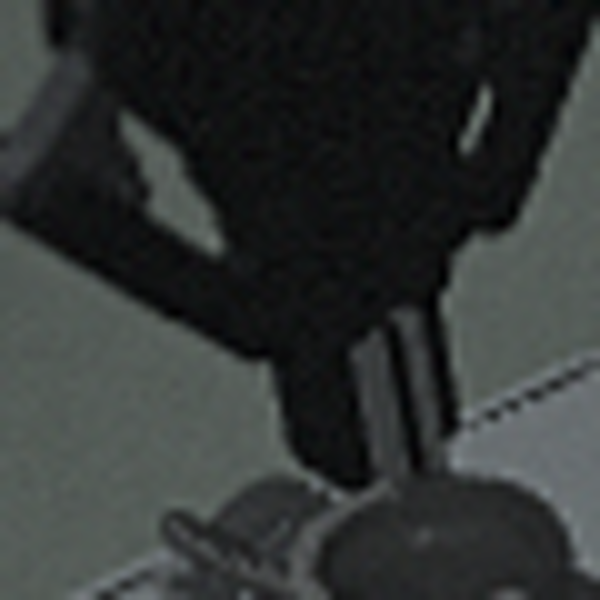

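```bash
python3 -m handwheel '[[0,0,0.3,0,0,0,0],[0,0.1,0.4,0,0,0,0],[0,0.1,0.5,0,0,0,0],[0,0.1,0.6,0,0,0,0],[0,0.1,0.6,0,0,0,0]]'
```

```text
clock: 11.85
tcp_pos: [0.679, 0.0952, 0.1949]
tool_rot: [-3.134, 0.003, -3.02]
ft_force: [-5.1, -0.6, 11.3]
width: 0.0002
```

```bash
python3 -m handwheel '[[0,0,0.2,0,0,0,0],[0,0,0.4,0,0,0,0],[0,0,0.5,0,0,0,0],[0,0,0.5,0,0,0,0],[0,0,0.5,0,0,0,0]]'
python3 - <<'E'
from h import *
st()
S=cams.snapshot("side");T=cams.snapshot("top")
crop(S,"pics/s13.png",190,130,250,190,10)
crop(S,"pics/s13b.png",240,150,370,247,6)
crop(T,"pics/t13.png",180,60,310,157,6)
E
```

```text
clock: 12.35
tcp_pos: [0.6791, 0.0953, 0.1948]
tool_rot: [-3.134, 0.004, -3.019]
ft_force: [-7.5, -0.7, 16.3]
width: -0.0
{'clock': 12.35, 'joint_pos': [-0.0057, 0.3362, 1.5824, -0.0073, 1.2184, -1.6963], 'tcp_pos': [0.6791, 0.0953, 0.1948], 'tool_rot': [-3.1342, 0.0038, -3.0193], 'ft_force': [-7.5268, -0.6964, 16.2738], 'width': -0.0}
```

View pics/s13.png

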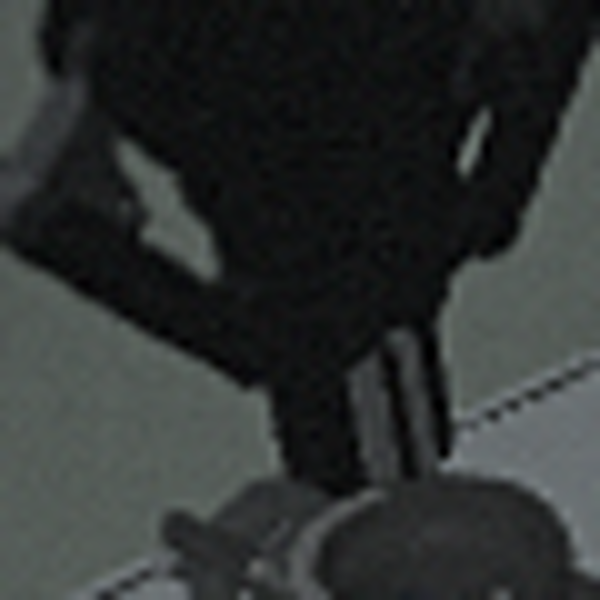

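View pics/s13b.png

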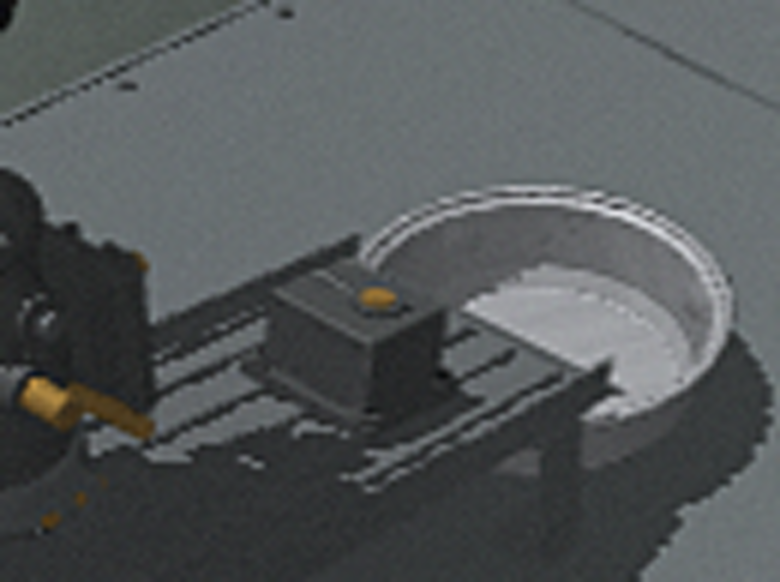

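View pics/t13.png

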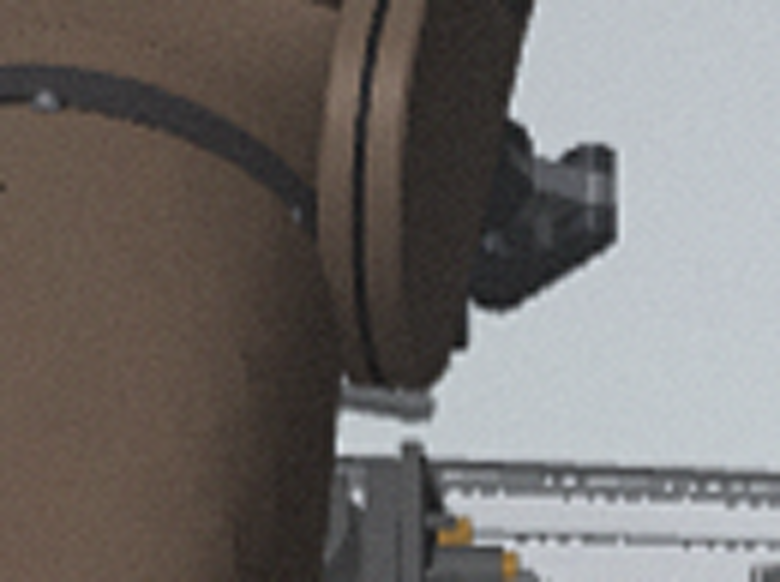

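```bash
python3 - <<'E'
from h import *
cams.snapshot("side");st()
print(env.finish_job()); st()
E
```

```text
{'clock': 12.5, 'joint_pos': [-0.0058, 0.3361, 1.5824, -0.0073, 1.2183, -1.6963], 'tcp_pos': [0.6791, 0.0953, 0.1948], 'tool_rot': [-3.1342, 0.0038, -3.0194], 'ft_force': [-8.024, -0.5329, 15.982], 'width': -0.0005}
the job is handed in; nothing more can be done
None
the job is handed in; nothing more can be done
```

The float bowl sits mouth down and flat on the chute ribs, let go. I then pressed the throttle lever to its stop with the shut fingers and handed in at 12.5 s, still holding it there.

- **Bowl:** I aimed for about 70 mm down the slope from the chute's middle. The first picture after release shows it flat, and its drain screw was at the same pixel in the picture taken during the final press, so it had not slid.
- **Throttle:** the fingertip stopped at z = 0.1948 m, against about 0.195 m predicted at the stop. It did not go lower when I pressed about 5 N harder. The last reading was about 16 N upward and 8 N sideways, roughly 18 N in all, under the 40 N limit.
- **First try at the pin:** it caught the edge of the fingertip, with about 6 N of side force. I lifted off, re-centred and pressed again.
- **Not checked:** the lever angle was judged only from tip height and force, because the hand and carburettor hid the pin. The cause of the 8 N side force was not established. I did not look at the other small parts again at the end, but the arm's moves were kept clear of them.

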